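# Rock test of a base plate with a straightedge

### The job

Check whether the steel base plate is bowed: lay the long straightedge on its foot across the middle of the plate, square to the plate's left and right sides so that both ends overhang evenly, and let go. Then gently press its left end down with the fingertips until it will go no further, let it come up, and do the same at its right end. Leave the straightedge lying across the middle of the plate and do not disturb the short straightedge.

Things in the scene. Friction and masses are not known exactly. Their poses are not given: they have to be found in the camera images.
- base_plate: Heavy steel base plate with four corner bolt holes, fixed. Origin: centre of its underside. 110 mm along its x (away from the robot, turned up to 20 degrees), 140 mm along its y (to the robot's left). Its face is bowed: a level land in the middle, 40 mm wide in y and running the whole of x, is 25 mm high; from it flanks fall straight to 20 mm at the left and right sides.
- face (a point): Centre of the base plate's upper face, on the land, 25 mm above the table; axes as the plate's. The straightedge belongs across this point, its y along the plate's y; it then lies level on the land, its hump centre 47 mm and its end tops 39 mm above the table.
- long_grip (a point): Centre of the long straightedge's hump, 22 mm above the underside. The hump is 44 mm high over the middle 60 mm of the length, then slopes for 30 mm down to the foot bar each way. Grasp it here from above across x: 20 mm wide, flat sides down to the underside.
- long_edge: The long straightedge: bare aluminium, loose, 0.15 to 0.31 kg, standing on its foot. 240 mm long (its y axis), 20 mm wide (x): a flat foot bar 14 mm high with a raised hump in the middle. Origin: middle of its underside. Its two ends are alike.
- end_a (a point): Where to press one end: top of the long straightedge's foot bar, 105 mm along +y from its middle, 15 mm from the tip, 14 mm above the underside. Once laid, about 1 N here rocks it 0.1 rad, this point sinking about 9 mm until the bar meets the plate's flank, which is rigid; it rocks back level when let go. Left and right are as seen from the robot (left: the plate's +y).
- end_b (a point): The same point at the other end, 105 mm along -y.
- short_grip (a point): Bystander: the short straightedge, same shape and metal but 130 mm long and 36 mm high. This point is its centre, 18 mm above its underside. Leave it alone.
- microscope: Fixed equipment to stay clear of: a white binocular microscope, 460 mm tall, at the right rear of the work. It fills 0.16 m either way in x and 0.11 m either way in y of its origin, which lies under its centre on the table; the arm starts to the right of it and must pass in front of it (on the robot's side) to reach the work.

How it is judged:
On the way, in this order (a step that is already met when the one before it is completed fails the run):
1. the long straightedge lies on its foot across the middle of the plate (within 15 mm and 10 degrees) and is let go (horizontal distance between long_grip and face below 0.015 m and angle between the y axis of long_grip and the y axis of base_plate, either way round below 0.175 rad and z of long_grip in the frame of base_plate between 0.04 and 0.054 m and angle between long_grip's own z axis and vertical below 0.16 rad and contact force between the fingers and long_edge below 0.1 N and linear speed of long_edge below 0.02 m/s), for 0.2 s.
2. the fingers press its left end down to the plate (top of that end at least 4.5 mm below level, more than 1.5 N) (((y of end_a in the frame of base_plate above 0.05 m and horizontal distance between the grasp point and end_a below 0.035 m and z of end_a in the frame of base_plate below 0.0345 m) or (y of end_b in the frame of base_plate above 0.05 m and horizontal distance between the grasp point and end_b below 0.035 m and z of end_b in the frame of base_plate below 0.0345 m)) and contact force between the fingers and long_edge above 1.5 N and contact force between long_edge and base_plate above 2.5 N and horizontal distance between long_grip and face below 0.025 m), for 0.2 s.
3. the fingers press its right end down to the plate in the same way (((y of end_a in the frame of base_plate below -0.05 m and horizontal distance between the grasp point and end_a below 0.035 m and z of end_a in the frame of base_plate below 0.0345 m) or (y of end_b in the frame of base_plate below -0.05 m and horizontal distance between the grasp point and end_b below 0.035 m and z of end_b in the frame of base_plate below 0.0345 m)) and contact force between the fingers and long_edge above 1.5 N and contact force between long_edge and base_plate above 2.5 N and horizontal distance between long_grip and face below 0.025 m), for 0.2 s.
At the end, for the whole second after the job is handed in: The long straightedge lies on its foot across the middle of the base plate, its centre within 25 mm of the face's centre and within 12 degrees of the plate's y axis, released and at rest (horizontal distance between long_grip and face below 0.025 m and angle between the y axis of long_grip and the y axis of base_plate, either way round below 0.21 rad and z of long_grip in the frame of base_plate between 0.04 and 0.054 m and angle between long_grip's own z axis and vertical below 0.16 rad and contact force between the fingers and long_edge below 0.1 N and linear speed of long_edge below 0.02 m/s and angular speed of long_edge below 0.1 rad/s); the robot touches nothing.
It fails at once if the straightedge is dropped or thrown (contact force between the fingers and long_edge below 0.05 N and linear speed of long_edge above 0.5 m/s).
It fails at once if the straightedge is pressed on the plate with more than 45 N (contact force between long_edge and base_plate above 45 N).
It fails at once if the short straightedge is moved by more than 20 mm (distance of short_grip from where it was at the start of the episode above 0.02 m).
It also fails if it takes over 61 s, if anything falls off the work surface, if the arm or the gripper's body presses on something with over 40 N, if the wrist force passes 120 N, or if a joint passes its speed limit or range.

### The arm

A 6-joint arm with a two-finger parallel gripper is mounted at the origin on a cart in front of the work surface, level with it; the furniture and walls round the work are solid. World frame = base frame: x ahead of the robot, y to its left, z up, the work surface at z = 0. Lengths are in m, angles in rad, forces in N, time in s.
With the tool pointing down it reaches from about 0.35 to 0.975 m from the base axis. Payload 4.9 kg.
Tool frame: the origin (TCP) lies at the very end of the fingers, on their centre line; the grasp point (between the pads) lies 19 mm behind it; z points along the fingers, x is the direction in which the jaws open and shut, and the axes are right-handed (so a half turn about z gives the same grasp; the last joint's range is limited). The gripper opens to 85 mm and grips with 20 to 120 N. Pads are 22 mm wide; open, the fingers measure 114 mm over their backs; the gripper's body (76 mm by 85 mm) begins 54 mm behind the grasp point. The pads swing forward as they close: fully open they stand 13 mm farther back than shut.
Start: joints at [-1.46, 0.053, 1.613, -0, 1.476, -0.119], TCP at [0.142, -0.609, 0.231] pointing down, gripper open.
Joint ranges: [-3.01, 3.01], [-1.01, 2.22], [0.06, 2.58], [-1.02, 4.17], [0.09, 2.62], [-3.14, 3.14]. Speed limits (rad/s): [2.57, 2.57, 3.14, 3.14, 3.14, 3.14].

### API

Orientations are given as a unit quaternion [w, x, y, z].
In Python, from plant import manip, imaging gives the robot as it stands.
- The arm moves only by the shell command python3 -m pendant 'ROWS'. ROWS is JSON, a list that holds one entry, the list of rows, each a list of 7 numbers: the turn, a rotation vector about the world's x, y, z in units of pi rad (1.0 is pi rad), then the shift along the world's x, y, z in units of 250 mm (1.0 is 250 mm), then the opening, from 0 (shut) to 1 (fully open). In form: [[[ax, ay, az, tx, ty, tz, claw], ...]]. A call has 1 to 20 rows; each row shifts and turns the commanded pose from where the row before left it; what a row does not reach is not made up. A row lasts 1/8 s, in which the tool goes at most 62.5 mm and 10.7 degrees, less where a joint would pass 70% of its speed; a pose out of reach is approached as far as the arm can. A call with a number of a shift or a turn outside -1 to 1 is refused whole. A call with a gripper value outside its range is refused whole. The fingers move at their own pace and stop on an object; the grip force is fixed at half the most. Time passes only in rows, so rows that do not move let the fingers close. It gives the time, the measured TCP pose, the force and the opening at its end, in the units of the state.
- manip.state(): the state, without advancing time (a new reading comes with each control period).
- imaging.grab_frame(name): name is "scene" or "top" or "wrist"; returns a dict with "frame" (480x640x3 uint8, blue, green, red), "mtx" (3x3 intrinsics, pixels), "world_to_cam" (4x4, takes a point from world to camera coordinates). Camera axes: x right, y down, z forward; pixel columns grow to the right and rows downward; lengths in m; the calibration is good to about 2 mm. The wrist camera is an equidistant fisheye: a pixel r from the principal point sees the ray r / f radians off the axis. A picture is of the moment at which its call begins. There is no depth.
- manip.job_done(): hands the job in, once; it reports no verdict.
The state is a dict: "time": time; "joint_pos": joint angles; "joint_vel": joint speeds; "joint_efforts": joint torques, N m; "tool_pos": TCP position; "tool_rot": TCP orientation; "contact_force": force on the tool from outside, world axes, zero at the start; "ft_torque": the same for the moment, N m; "gripper_width": opening from 0.0 (shut) to 1.0 (fully open).
Only numpy, scipy, OpenCV 4.12 (cv2) and the standard library are available. Lean on these libraries where they do the work, as an engineer would, in place of code of your own. Each camera call takes 0.05 s, during which the arm holds its last target. There are 200 camera calls.

## Working session

There is one attempt and no reset: what is moved stays moved. The work goes in short steps, Python scripts to look and compute and a shell command to move; the robot and the scene stay as the last step left them, time stands still between calls to the robot, and variables do not carry over. Pictures are saved under pics/ and viewed, about 8 in all and at most 12, crops included, and the job is handed in when it is done.

```bash
mkdir -p pics; cat > h.py <<'E'
import numpy as np, cv2
from plant import manip, imaging
def grab(n,f):
    d=imaging.grab_frame(n); cv2.imwrite('pics/'+f,d['frame']); np.savez('pics/'+f[:-4]+'.npz',K=d['mtx'],T=d['world_to_cam']); return d
def ray(f,uv,fish=False):
    d=np.load('pics/'+f+'.npz');K,T=d['K'],d['T']
    v=np.array([(uv[0]-K[0,2])/K[0,0],(uv[1]-K[1,2])/K[1,1],1.])
    if fish:
        r=np.hypot(v[0],v[1]); v=np.array([v[0]/r*np.sin(r),v[1]/r*np.sin(r),np.cos(r)])
    R=T[:3,:3]; return -R.T@T[:3,3], R.T@v
def atz(f,uv,z,fish=False):
    c,r=ray(f,uv,fish); return c+r*(z-c[2])/r[2]
def tri(*rs):
    A=0;b=0
    for c,r in rs:
        r=r/np.linalg.norm(r);P=np.eye(3)-np.outer(r,r);A=A+P;b=b+P@c
    return np.linalg.solve(A,b)
E
python3 -c "
from h import *
grab('top','top1.png');grab('scene','sc1.png');print(manip.state())
for f in('top1','sc1'):
  d=np.load('pics/'+f+'.npz');print(d['K'],d['T'])"
```

```text
{'time': 0.1, 'joint_pos': array([-1.46001777e+00,  5.32652437e-02,  1.61414743e+00,  3.61591897e-06,
        1.47597171e+00, -1.19002192e-01]), 'joint_vel': array([-0.00086438, -0.00054948, -0.00353019, -0.00096957,  0.00092539,
       -0.00110759]), 'joint_efforts': array([ 4.81812572e-05, -3.94905567e+01, -3.71363282e+01, -1.72828254e-04,
        3.92266302e-03,  1.04155635e-05]), 'tool_pos': array([ 0.14229121, -0.60802093,  0.23020735]), 'tool_rot': array([-6.37338298e-04,  7.83505814e-01, -6.21383808e-01, -6.29583761e-04]), 'contact_force': array([-0.44928627, -0.76735023, -0.68426679]), 'ft_torque': array([-0.04175152,  0.06276866,  0.05438223]), 'gripper_width': 0.9983478651576427}
[[450.8401925    0.         331.30812546]
 [  0.         450.8401925  233.27222772]
 [  0.           0.           1.        ]] [[-0.02392466 -0.99948388 -0.02143802  0.0583114 ]
 [-0.9913388   0.0264887  -0.12863022  0.5308889 ]
 [ 0.1291317   0.01817491 -0.99146088  1.04467242]
 [ 0.          0.          0.          1.        ]]
[[510.22127426   0.         326.08131364]
 [  0.         510.22127426 238.13530795]
 [  0.           0.           1.        ]] [[-0.28045017 -0.95970681  0.01762206  0.19246118]
 [-0.39830879  0.09965292 -0.91182202  0.26108351]
 [ 0.87332572 -0.26273967 -0.41020734  0.87487388]
 [ 0.          0.          0.          1.        ]]
```

View pics/top1.png

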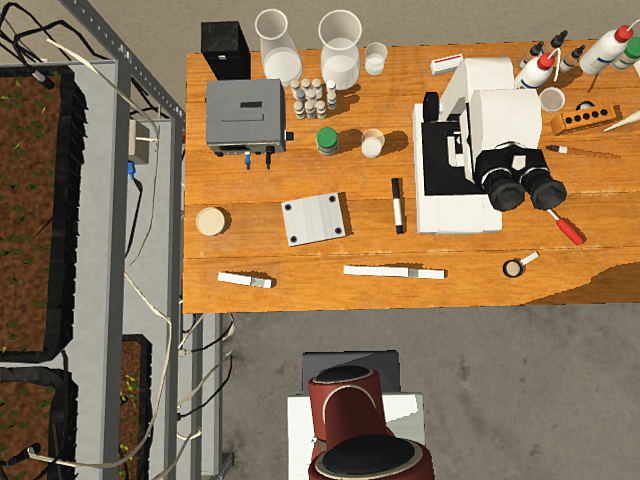

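View pics/sc1.png

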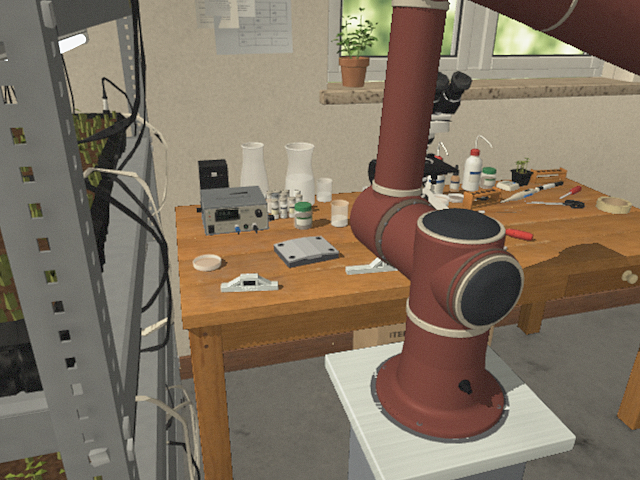

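The top view shows the plate at about (314,219), the long straightedge from (344,269) to (446,273), the short one at (245,280), and the microscope from (416,60) to (560,232). The arm hides part of the long straightedge in the scene view. I'll enlarge the top crop next.

```bash
python3 -c "
from h import *
i=cv2.imread('pics/top1.png')[180:300,210:460];cv2.imwrite('pics/c1.png',cv2.resize(i,None,fx=3.2,fy=3.2,interpolation=cv2.INTER_CUBIC))
for n,uv,z in [('c',(314,219),.022),('L',(344,270),.014),('R',(446,273),.014),('mid',(395,271),.03),('S',(245,280),.02),('micFL',(417,232),.0),('micFR',(500,232),0.)]: print(n,atz('top1',uv,z).round(4))
"
```

```text
c [0.57   0.0864 0.022 ]
L [0.4447 0.0167 0.014 ]
R [ 0.4314 -0.2278  0.014 ]
mid [ 0.4386 -0.104   0.03  ]
S [0.4264 0.2554 0.02  ]
micFL [ 0.5343 -0.1657  0.    ]
micFR [ 0.5288 -0.3685  0.    ]
```

View pics/c1.png

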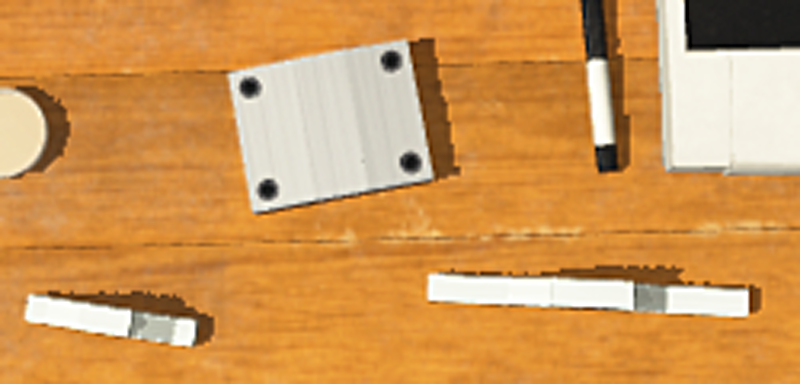

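```bash
python3 -c "
from h import *
f=lambda u,v:(210+(u+.5)/3.2-.5,180+(v+.5)/3.2-.5)
P=[atz('top1',f(*p),.020) for p in [(229,73),(408,40),(434,179),(254,212)]]
TL,TR,BR,BL=P;print('centre',np.mean(P,0),'y',TL-TR,BL-BR,'x',TL-BL,TR-BR)
for a in(TL-TR,BL-BR):print('yaw',np.degrees(np.arctan2(-a[0],a[1])),np.linalg.norm(a))
for a in(TL-BL,TR-BR):print('yaw',np.degrees(np.arctan2(a[1],a[0])),np.linalg.norm(a))
E=[atz('top1',f(*p),.014) for p in [(428,274),(428,300),(750,290),(750,316)]]
c=np.mean(E,0);a=E[0]+E[1]-E[2]-E[3];print('long',c,np.degrees(np.arctan2(-a[0],a[1])),np.linalg.norm(a)/2)
"
python3 -m pendant '[[[0,0,0.0292,0.0846,0.1437,0,1],[0,0,0.0292,0.0846,0.1437,0,1],[0,0,0.0292,0.0846,0.1437,0,1],[0,0,0.0292,0.0846,0.1437,0,1],[0,0,0.0292,0.0846,0.1437,0,1],[0,0,0.0292,0.0846,0.1437,0,1],[0,0,0.0292,0.0846,0.1437,0,1],[0,0,0.0292,0.0846,0.1437,0,1],[0,0,0.0292,0.0846,0.1437,0,1],[0,0,0.0292,0.0846,0.1437,0,1],[0,0,0.0292,0.0846,0.1437,0,1],[0,0,0.0292,0.0846,0.1437,0,1],[0,0,0.0292,0.0846,0.1437,0,1],[0,0,0.0292,0.0846,0.1437,0,1],[0,0,0,0,0,0,1],[0,0,0,0,0,0,1]]]'
python3 -c "
from h import *
grab('wrist','w1.png');print(manip.state())"
```

```text
centre [0.57070168 0.08858434 0.02      ] y [-0.02188823  0.13796258  0.        ] [-0.02155603  0.13695096  0.        ] x [0.10767715 0.01795246 0.        ] [0.10800936 0.01694083 0.        ]
yaw 9.015032521272955 0.13968810994591777
yaw 8.944945837926667 0.13863703198994817
yaw 9.46556491140682 0.10916345660378104
yaw 8.913988621636802 0.10932983857813708
long [ 0.4373322  -0.10238496  0.014     ] -4.27206098321422 0.24169313273000967
time: 2.1
tool_pos: [0.4381, -0.1058, 0.2309]
tool_rot: [0.0, 1.0, -0.029, -0.0]
contact_force: [-0.4, -0.5, 1.2]
gripper_width: 1.001
{'time': 2.15, 'joint_pos': array([-4.02946172e-01, -3.85492918e-01,  2.00056043e+00, -3.80595795e-04,
        1.52704205e+00, -3.44902729e-01]), 'joint_vel': array([-0.01330309, -0.0024544 , -0.00079106,  0.00150904, -0.00029951,
        0.00129722]), 'joint_efforts': array([ 5.55663574e-01, -2.08673501e+01, -3.74868572e+01,  2.01149314e-02,
        3.44321772e-03, -2.06560953e-04]), 'tool_pos': array([ 0.43803647, -0.10617741,  0.23100951]), 'tool_rot': array([ 8.25703731e-05,  9.99579091e-01, -2.90092772e-02, -3.10039964e-04]), 'contact_force': array([-0.86335301, -0.06075703,  0.32351887]), 'ft_torque': array([-0.06050518,  0.00418206,  0.00234066]), 'gripper_width': 0.9986057376070981}
```

View pics/w1.png

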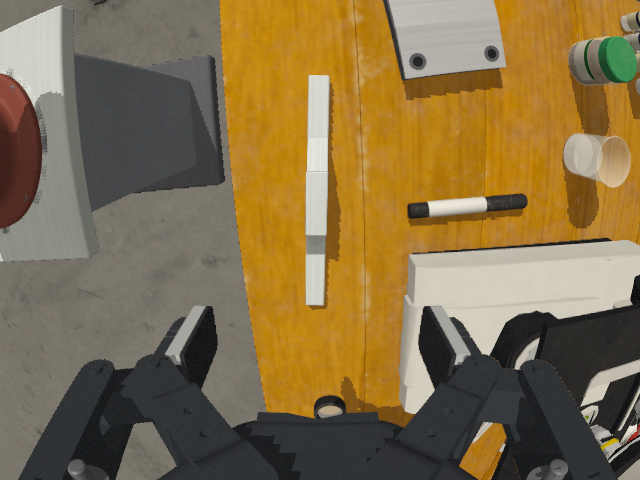

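The wrist view shows the whole long straightedge, with ends at (318,75) and (315,304) and hump at (316,203). The lower-right corner of the plate is near (403,78). Next I triangulate it against the top view.

```bash
python3 -c "
from h import *
f=lambda u,v:(210+(u+.5)/3.2-.5,180+(v+.5)/3.2-.5)
for n,t,w in [('L',(428,287),(318.5,75.5)),('R',(750,303),(315.3,304)),('hump',(593,293),(316.3,203))]:
  print(n,tri(ray('top1',f(*t)),ray('w1',w,True)))
for w in [(318.5,75.5),(315.3,304)]: print(atz('w1',w,.014,True))
print('hump',atz('w1',(316.3,203),.044,True))
"

```

```text
L [0.44663469 0.01802549 0.00500656]
R [ 0.42878361 -0.22510671  0.00444127]
hump [ 0.43764635 -0.10330545  0.0338123 ]
[0.44643179 0.01691336 0.014     ]
[ 0.42931309 -0.21998695  0.014     ]
hump [ 0.43759227 -0.10084822  0.044     ]
```

```bash
python3 -m pendant '[[[0,0,-0.0046,0,0.016,-0.13,1],[0,0,0,0,0,-0.13,1],[0,0,0,0,0,-0.13,1],[0,0,0,0,0,-0.13,1],[0,0,0,0,0,-0.13,1],[0,0,0,0,0,-0.13,1],[0,0,0,0,0,-0.054,1],[0,0,0,0,0,-0.054,1],[0,0,0,0,0,0,1]]]'; python3 -c "
from h import *
print(manip.state()['tool_pos'])"
python3 -m pendant '[[[0,0,0,0,0,0,0],[0,0,0,0,0,0,0],[0,0,0,0,0,0,0],[0,0,0,0,0,0,0],[0,0,0,0,0,0,0],[0,0,0,0,0,0,0],[0,0,0,0,0,0,0],[0,0,0,0,0,0,0]]]'
```

```text
time: 3.28
tool_pos: [0.4382, -0.1018, 0.009]
tool_rot: [-0.0, 0.999, -0.036, -0.0]
contact_force: [-0.3, -0.1, -0.2]
gripper_width: 1.0
[ 0.43816702 -0.10180763  0.00900707]
time: 4.28
tool_pos: [0.439, -0.1017, 0.0098]
tool_rot: [0.0, 0.999, -0.036, 0.0]
contact_force: [-0.3, 0.4, 5.8]
gripper_width: 0.226
```

```bash
python3 -m pendant '[[[0,0,0,0,0,0.05,0],[0,0,0,0,0,0.11,0],[0,0,0,0,0,0.12,0],[0,0,0,0,0,0.12,0],[0,0,0.009,0.02,0.11,0,0],[0,0,0.009,0.04,0.12,0,0],[0,0,0.009,0.06,0.12,0,0],[0,0,0.009,0.08,0.12,0,0],[0,0,0.009,0.08,0.09,0,0],[0,0,0.009,0.08,0.08,0,0],[0,0,0.009,0.08,0.06,0,0],[0,0,0.009,0.06,0.04,0,0],[0,0,0.0013,0.03,0.02,0,0],[0,0,0,0,0,0,0],[0,0,0,0,0,0,0],[0,0,0,0,0,0,0]]]'
python3 -c "
from h import *
grab('wrist','w2.png');grab('top','top2.png');s=manip.state();print(s['tool_pos'],s['tool_rot'],s['contact_force'],s['ft_torque'])"
```

```text
time: 6.28
tool_pos: [0.5705, 0.088, 0.1092]
tool_rot: [0.0, 0.997, 0.079, -0.0]
contact_force: [-0.3, -0.2, -0.6]
gripper_width: 0.222
[0.57068191 0.08812954 0.1093701 ] [ 2.25588540e-05  9.96853921e-01  7.92607095e-02 -2.86493544e-06] [ 0.36679582  0.62875977 -1.86131635] [-0.03742925 -0.03242519 -0.00085168]
```

View pics/w2.png

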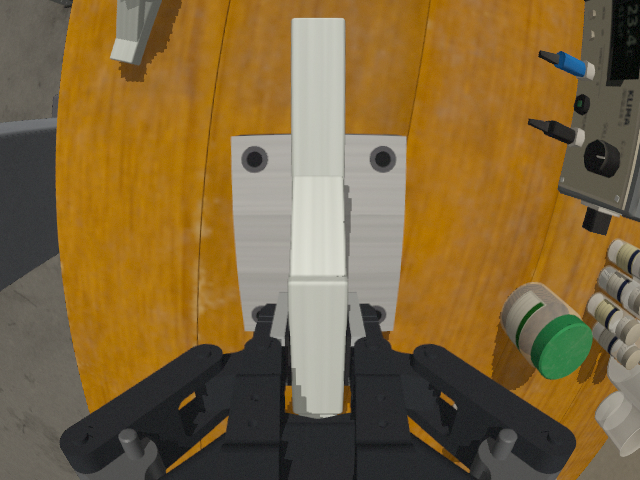

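The straightedge is gripped and level. The plate sits almost symmetrically below it, with corners at (232,137), (406,137), (246,331) and (392,331).

```bash
python3 -c "
from h import *
P=[atz('w2',p,.020,True) for p in [(406,137),(392,331),(246,331),(232,137)]]
TL,TR,BR,BL=P;print(np.array(P).round(4),'centre',np.mean(P,0))
for a in(TL-TR,BL-BR):print('yaw',np.degrees(np.arctan2(-a[0],a[1])),np.linalg.norm(a))
a=TL-BL;print('yaw',np.degrees(np.arctan2(a[1],a[0])),np.linalg.norm(a))
g=lambda p,z:atz('w2',p,z,True)
print('edge L tip',g((318,18),.114), 'hump L',g((321.5,178),.145),'hump R',g((318.5,277),.145))
"

```

```text
[[0.6147 0.1663 0.02  ]
 [0.6365 0.0284 0.02  ]
 [0.5293 0.0114 0.02  ]
 [0.5069 0.1491 0.02  ]] centre [0.57183233 0.08878838 0.02      ]
yaw 8.95616552010215 0.13963132268083123
yaw 9.242923473487467 0.13951505056730648
yaw 9.07206278733953 0.10925038636025841
edge L tip [0.55250591 0.20533005 0.114     ] hump L [0.56221723 0.15056969 0.145     ] hump R [0.56628576 0.11958035 0.145     ]
```

```bash
python3 -m pendant '[[[0,0,0,0.005,0.004,-0.06,0],[0,0,0,0,0,-0.06,0],[0,0,0,0,0,-0.06,0],[0,0,0,0,0,-0.06,0],[0,0,0,0,0,-0.03,0],[0,0,0,0,0,-0.015,0],[0,0,0,0,0,-0.006,0],[0,0,0,0,0,0,0]]]'
python3 -m pendant '[[[0,0,0,0,0,-0.004,0],[0,0,0,0,0,0,0]]]'
```

```text
time: 7.38
tool_pos: [0.5726, 0.0894, 0.037]
tool_rot: [0.0, 0.997, 0.079, 0.0]
contact_force: [-0.3, -0.7, -2.4]
gripper_width: 0.228
time: 7.62
tool_pos: [0.5724, 0.0894, 0.0358]
tool_rot: [0.0, 0.997, 0.079, 0.0]
contact_force: [-0.3, 0.3, -2.0]
gripper_width: 0.226
```

```bash
python3 -m pendant '[[[0,0,0,0,0,-0.003,0],[0,0,0,0,0,0,0]]]'
python3 -m pendant '[[[0,0,0,0,0,-0.002,0],[0,0,0,0,0,0,0]]]'
```

```text
time: 7.88
tool_pos: [0.5723, 0.0894, 0.0349]
tool_rot: [-0.0, 0.997, 0.079, 0.0]
contact_force: [1.0, -0.1, -1.3]
gripper_width: 0.227
time: 8.12
tool_pos: [0.5723, 0.0894, 0.0349]
tool_rot: [0.0, 0.997, 0.079, -0.0]
contact_force: [-2.0, 0.0, 4.2]
gripper_width: 0.231
```

Contact at TCP z 0.0349, as predicted. Releasing and lifting straight up.

```bash
python3 -m pendant '[[[0,0,0,0,0,0,0.35],[0,0,0,0,0,0,0.6],[0,0,0,0,0,0,0.7],[0,0,0,0,0,0,0.7],[0,0,0,0,0,0.08,0.7],[0,0,0,0,0,0.16,0.7],[0,0,0,0,0,0.2,0.7],[0,0,0,0,0,0.2,0.7],[0,0,0,0,0,0,0.3],[0,0,0,0,0,0,0],[0,0,0,0,0,0,0],[0,0,0,0,0,0,0]]]'
python3 -c "
from h import *
grab('wrist','w3.png')"
```

```text
time: 9.62
tool_pos: [0.5713, 0.0893, 0.1926]
tool_rot: [-0.0, 0.997, 0.079, -0.001]
contact_force: [0.4, 0.2, -0.4]
gripper_width: 0.003
```

View pics/w3.png

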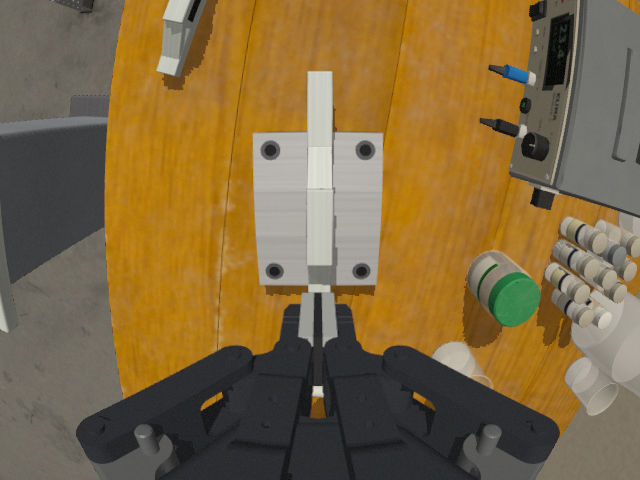

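The straightedge lies across the plate's middle, with its left tip at (320,71), right tip at about (318,396), and hump from about (319,189) to (319,265).

```bash
python3 -c "
from h import *
g=lambda p,z:atz('w3',p,z,True)
L=g((320,71),.039);R=g((318,396),.039);print(L,R,np.linalg.norm(L-R),(L+R)/2)
print('hump',g((319.5,227),.069))
P=np.array([g(p,.02) for p in [(382,133),(378,286),(260,285),(253,134)]]);print(P.mean(0))
c=np.array([.572,.0887]);y=np.array([-np.sin(np.radians(9.1)),np.cos(np.radians(9.1))])
print(c+.105*y,c-.105*y)
"

```

```text
[0.5544869  0.20725498 0.039     ] [ 0.60212558 -0.10046038  0.039     ] 0.31138110376085865 [0.57830624 0.0533973  0.039     ]
hump [0.57274343 0.09052444 0.069     ]
[0.57210352 0.08849364 0.02      ]
[0.5553934  0.19237845] [ 0.5886066  -0.01497845]
```

```bash
python3 -m pendant '[[[0,0,0,-0.016,0.103,0,0],[0,0,0,-0.016,0.103,0,0],[0,0,0,-0.016,0.103,0,0],[0,0,0,-0.016,0.103,0,0],[0,0,0,0,0,-0.12,0],[0,0,0,0,0,-0.12,0],[0,0,0,0,0,-0.12,0],[0,0,0,0,0,-0.12,0],[0,0,0,0,0,-0.09,0],[0,0,0,0,0,-0.03,0],[0,0,0,0,0,0,0]]]'
python3 -m pendant '[[[0,0,0,0,0,-0.008,0],[0,0,0,0,0,-0.008,0],[0,0,0,0,0,-0.006,0],[0,0,0,0,0,-0.006,0],[0,0,0,0,0,-0.006,0],[0,0,0,0,0,-0.006,0],[0,0,0,0,0,-0.006,0],[0,0,0,0,0,-0.006,0],[0,0,0,0,0,0,0]]]'
```

```text
time: 11.05
tool_pos: [0.5559, 0.1924, 0.0438]
tool_rot: [0.0, 0.997, 0.08, -0.001]
contact_force: [0.7, -0.0, 0.3]
gripper_width: -0.001
time: 12.18
tool_pos: [0.5564, 0.1925, 0.0315]
tool_rot: [-0.0, 0.997, 0.079, 0.0]
contact_force: [-0.7, 0.5, 1.9]
gripper_width: -0.003
```

```bash
python3 -m pendant '[[[0,0,0,0,0,-0.003,0],[0,0,0,0,0,-0.003,0],[0,0,0,0,0,0,0]]]'; python3 -c "
from h import *
print(manip.state()['contact_force'])"
python3 -m pendant '[[[0,0,0,0,0,-0.003,0],[0,0,0,0,0,0,0]]]'
```

```text
time: 12.55
tool_pos: [0.5566, 0.1928, 0.0303]
tool_rot: [-0.0, 0.997, 0.079, 0.0]
contact_force: [-1.4, 1.6, 4.8]
gripper_width: -0.005
[-1.42836448  1.61593968  4.76005863]
time: 12.8
tool_pos: [0.5565, 0.193, 0.0295]
tool_rot: [-0.001, 0.997, 0.079, 0.0]
contact_force: [-0.7, 2.9, 5.1]
gripper_width: -0.002
```

```bash
python3 -m pendant '[[[0,0,0,0,0,-0.003,0],[0,0,0,0,0,0,0],[0,0,0,0,0,0,0],[0,0,0,0,0,0,0]]]'; python3 -c "
from h import *
d=grab('scene','sc2.png');grab('top','top3.png')
i=d['frame'][200:310,170:370];cv2.imwrite('pics/c2.png',cv2.resize(i,None,fx=4,fy=4,interpolation=cv2.INTER_CUBIC))"
```

```text
time: 13.3
tool_pos: [0.5565, 0.1932, 0.0288]
tool_rot: [-0.001, 0.997, 0.079, 0.0]
contact_force: [-0.7, 4.3, 5.4]
gripper_width: 0.0
```

View pics/c2.png

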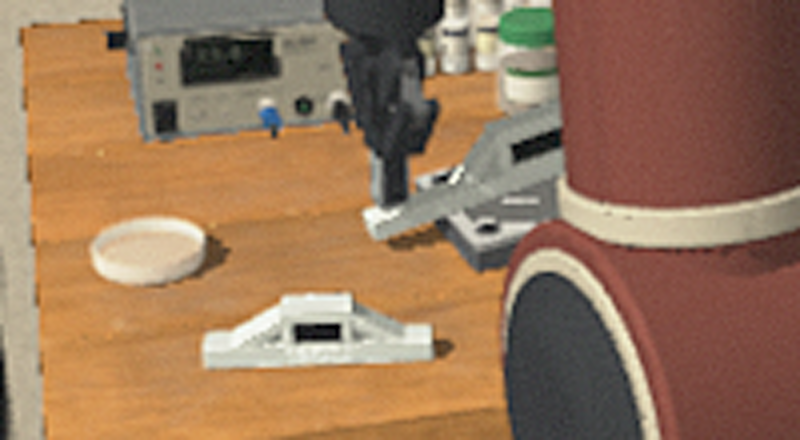

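The left end is down against the flank: the bar is visibly tilted, the fingertip is on its end, and force z is about 5 N. I'll let it rise slowly and then check.

```bash
python3 -m pendant '[[[0,0,0,0,0,0.006,0],[0,0,0,0,0,0.008,0],[0,0,0,0,0,0.008,0],[0,0,0,0,0,0.008,0],[0,0,0,0,0,0.008,0],[0,0,0,0,0,0.01,0],[0,0,0,0,0,0.02,0],[0,0,0,0,0,0.08,0],[0,0,0,0,0,0.2,0],[0,0,0,0,0,0.2,0],[0,0,0,0,0,0.14,0],[0,0,0,0,0,0,0]]]'
python3 -c "
from h import *
grab('wrist','w4.png');d=grab('top','top4.png')
"
```

```text
time: 14.9
tool_pos: [0.5588, 0.193, 0.2065]
tool_rot: [-0.001, 0.997, 0.08, 0.005]
contact_force: [0.9, 0.3, -0.6]
gripper_width: 0.001
```

View pics/w4.png

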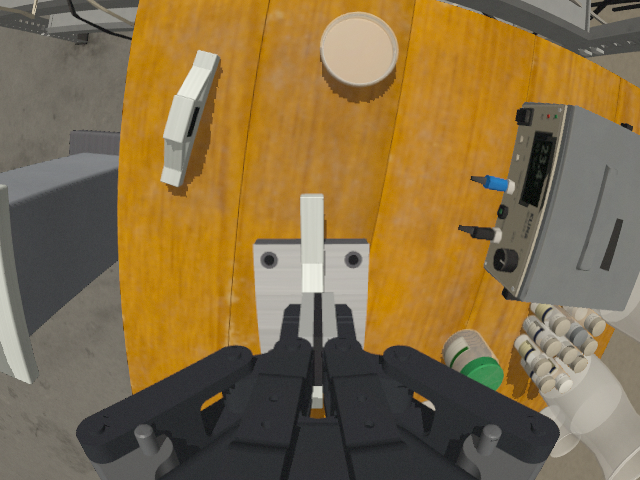

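The straightedge is still square on the plate, with its left tip at (312,195) and the plate's left edge from (254,240) to (369,239).

```bash
python3 -c "
from h import *
g=lambda p,z:atz('w4',p,z,True)
c=np.array([.572,.0887]);t=np.radians(9.1);y=np.array([-np.sin(t),np.cos(t)]);x=np.array([np.cos(t),np.sin(t)])
for n,p,z in[('tip',(312,195),.039),('cBL',(254,240),.02),('cTL',(369,239),.02)]:
  q=g(p,z);d=q[:2]-c;print(n,q,'plate x,y',d@x,d@y)
"

```

```text
tip [0.55359911 0.20872074 0.039     ] plate x,y 0.000812959778441022 0.1214203819431064
cBL [0.50667455 0.15410119 0.02      ] plate x,y -0.054159524469929145 0.07490978084050641
cTL [0.6134672  0.17180934 0.02      ] plate x,y 0.05408970314113226 0.07550493929503244
```

```bash
python3 -m pendant '[[[0,0,0,0.016,-0.104,0,0],[0,0,0,0.016,-0.104,0,0],[0,0,0,0.016,-0.104,0,0],[0,0,0,0.016,-0.104,0,0],[0,0,0,0.016,-0.104,0,0],[0,0,0,0.016,-0.104,0,0],[0,0,0,0.016,-0.104,0,0],[0,0,0,0.016,-0.104,0,0],[0,0,0,0,0,0,0],[0,0,0,0,0,-0.13,0],[0,0,0,0,0,-0.13,0],[0,0,0,0,0,-0.13,0],[0,0,0,0,0,-0.13,0],[0,0,0,0,0,-0.09,0],[0,0,0,0,0,-0.03,0],[0,0,0,0,0,0,0]]]'
```

```text
time: 17.0
tool_pos: [0.5876, -0.015, 0.0397]
tool_rot: [-0.0, 0.997, 0.08, -0.001]
contact_force: [0.3, -0.0, 1.0]
gripper_width: 0.001
```

```bash
python3 -m pendant '[[[0,0,0,0,0,-0.006,0],[0,0,0,0,0,-0.006,0],[0,0,0,0,0,-0.006,0],[0,0,0,0,0,-0.006,0],[0,0,0,0,0,-0.006,0],[0,0,0,0,0,-0.006,0],[0,0,0,0,0,0,0]]]'
python3 -m pendant '[[[0,0,0,0,0,-0.003,0],[0,0,0,0,0,-0.003,0],[0,0,0,0,0,0,0],[0,0,0,0,0,0,0]]]'
```

```text
time: 17.88
tool_pos: [0.5883, -0.0156, 0.0313]
tool_rot: [0.0, 0.997, 0.079, -0.0]
contact_force: [-0.2, -0.6, 0.1]
gripper_width: 0.001
time: 18.38
tool_pos: [0.5886, -0.0158, 0.0302]
tool_rot: [0.0, 0.997, 0.079, 0.0]
contact_force: [0.1, -2.7, 4.7]
gripper_width: 0.004
```

```bash
python3 -m pendant '[[[0,0,0,0,0,-0.004,0],[0,0,0,0,0,-0.003,0],[0,0,0,0,0,0,0],[0,0,0,0,0,0,0],[0,0,0,0,0,0,0]]]'; python3 -c "
from h import *
d=grab('top','top5.png')
i=d['frame'][180:280,260:410];cv2.imwrite('pics/c5.png',cv2.resize(i,None,fx=4,fy=4,interpolation=cv2.INTER_CUBIC))"
```

```text
time: 19.0
tool_pos: [0.5885, -0.0158, 0.0283]
tool_rot: [0.0, 0.997, 0.079, 0.0]
contact_force: [0.8, -4.1, 5.9]
gripper_width: -0.002
```

View pics/c5.png

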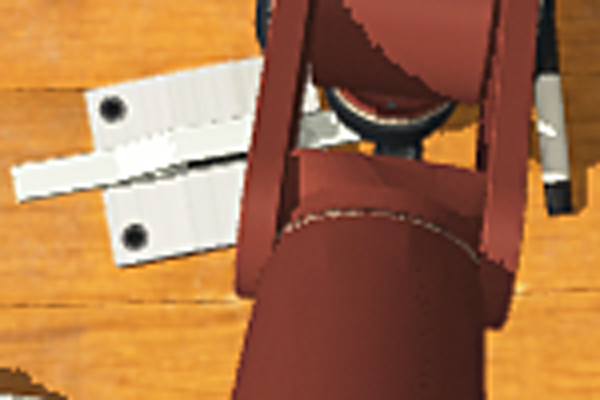

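This mirrors the left press: z 0.0283, 5.9 N, with a shadow gap under the raised left half. I'll rise slowly and check the final state.

```bash
python3 -m pendant '[[[0,0,0,0,0,0.006,0],[0,0,0,0,0,0.008,0],[0,0,0,0,0,0.008,0],[0,0,0,0,0,0.008,0],[0,0,0,0,0,0.008,0],[0,0,0,0,0,0.01,0],[0,0,0,0,0,0.02,0],[0,0,0,0,0,0.08,0],[0,0,0,0,0,0.2,0],[0,0,0,0,0,0.2,0],[0,0,0,0,0,0.14,0],[0,0,0,-0.1,-0.15,0,0],[0,0,0,-0.15,-0.15,0,0],[0,0,0,-0.15,-0.1,0,0],[0,0,0,-0.1,-0.1,0,0],[0,0,0,0,0,0,0],[0,0,0,0,0,0,0]]]'; python3 -c "
from h import *
d=grab('top','top6.png');grab('wrist','w6.png')
i=d['frame'][180:300,200:400];cv2.imwrite('pics/c6.png',cv2.resize(i,None,fx=4,fy=4,interpolation=cv2.INTER_CUBIC))"
```

```text
time: 21.18
tool_pos: [0.4638, -0.1405, 0.2012]
tool_rot: [0.0, 0.997, 0.079, 0.001]
contact_force: [0.0, -0.4, -1.0]
gripper_width: -0.001
```

View pics/c6.png

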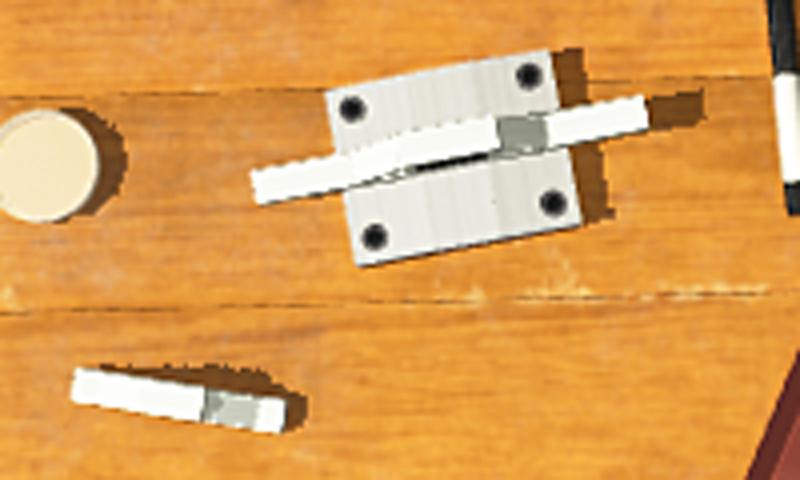

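View pics/w6.png

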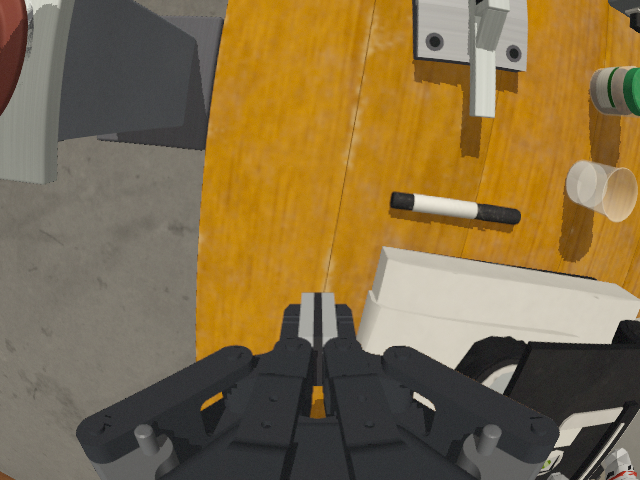

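The straightedge lies square across the plate, tips at about (257,188) and (643,113) in the crop. The short straightedge looks unmoved. One last numeric check, then I hand in.

```bash
python3 -c "
from h import *
f=lambda u,v:(200+(u+.5)/4-.5,180+(v+.5)/4-.5)
L=atz('top6',f(257,188),.037);R=atz('top6',f(643,113),.037);a=L-R
print('centre',(L+R)/2,'L,R',L,R,'yaw',np.degrees(np.arctan2(-a[0],a[1])),np.linalg.norm(a))
i=cv2.absdiff(cv2.imread('pics/top1.png'),cv2.imread('pics/top6.png'))[260:295,205:285];print('short diff',i.max(),i.mean())
manip.job_done()"
```

```text
centre [0.57198013 0.08993737 0.037     ] L,R [0.55234985 0.20640637 0.037     ] [ 0.59161041 -0.02653163  0.037     ] yaw 9.567007415359704 0.23622342153539339
short diff 17 9.12202380952381
the job is handed in; nothing more can be done
```

The job is done and handed in at about 21 s of the 61 s allowed. I laid the long straightedge across the middle of the plate and released it. I then pressed the left end and the right end down with closed fingertips, and it came back level after each press.

- **Left press:** the fingertips went down to z ≈ 0.029 m, from about 0.039 m at the bar's level top, with about 5 N upward on the tool.
- **Right press:** the fingertips went down to z ≈ 0.028 m, with about 6 N.
- **Sideways force:** both presses also showed about 4 N along y at the bottom. In z the force levelled off at 5–6 N while the fingertips sank the last 1–2 mm, so I read the stop from depth, force and pictures together.
- **Final position:** the straightedge's centre measures (0.572, 0.090), about 1 mm from the measured plate centre. Its yaw is 9.6° against the plate's 9.1°.
- **Short straightedge:** before and after pictures show only a small, even brightness change, so it was not moved.
- **Disagreements:** my first two-view heights for the long straightedge came out about 9 mm low, so I relied on the text's heights and on the contact heights the arm felt. One wrist view between the presses put the plate's left edge 5 mm too far to the left.

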